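# Tip spent press plungers through the scrap bin's flap

### The job

Pick up the steel pouring cup and empty its three spent ceramic plungers into the twin scrap bin. One of the bin's two compartments is full and its flap will not give, so feel gently with the cup's spout rim which flap opens, press that flap in with the rim and tip all three through, touching neither flaps nor plungers with the gripper and leaving the other things on the bench where they are. Then stand the empty cup upright on its rubber mat and let go, with both flaps sprung shut.

Things in the scene. Friction and masses are not known exactly. Their poses are not given: they have to be found in the camera images.
- cup: Steel scoop-shaped pouring cup, open on top, 112 long (its x), 62 wide outside (y), 52 high, sheet 3 thick, 0.2 kg. Origin: underside, middle of its flat floor part (x -35 to +35). Back wall at +x. At -x the floor goes over into a spout ramp 45 long rising at 20 degrees, sides 24 high, no end wall; its end is the rim.
- cup_grip (a point): Where to grip the cup: (0, 0, 38) mm in its frame, between its two parallel side walls (62 apart over their outsides, 70 long, 52 high), from above, fingers closing along the cup's y.
- lip (a point): Middle of the cup's spout rim (lower edge), at (-77, 0, 15) mm in the cup's frame. With the spout tilted down less than about 15 degrees the plungers stay in; beyond about 20 degrees they roll out over the rim, and at about 45 degrees, with the flap pressed in ahead of the rim, all leave.
- plunger_1: Spent ceramic press plunger, a plain white cylinder 20 dia x 50 long, origin at its centre, axis along its own y. All three start lying crosswise in the cup (inner width 56), side by side, free to roll, 45 g each.
- plunger_2: Second plunger, same as plunger_1.
- plunger_3: Third plunger, same as plunger_1.
- bin: White twin scrap bin, fixed, 120 (its x) x 192 (y) x 115 high, origin: centre of underside. x points out of its port side, away from the robot. Front wall x = 50 to 60, 85 high; from its sill (x 49, z 85) the top slopes UP at 25 degrees towards -x to (x -16, z 115), then is level to the back (x -60). Inner floor z 6, back inner wall x -54.
- sill (a point): Middle of the bin's sill, bin frame (49, 0, 85). Each half of the slope (centres y = +46 and -46) has a port 84 wide, 72 long up the slope, filled by a flap; walls between and beside are 8 thick. One compartment (it varies, unseen) is full of solid scrap to about 2 mm under its flap, the other is nearly empty.
- flap_l: Steel flap of the +y port, 70 x 80 x 4, flush in the slope. Origin: middle of its hinge line (bin frame 49, 46, 85); axes as the bin's when shut. Hinged at the low sill edge; the upper end swings down and inwards (to 1.15 rad) against a weak spring (1.5 N to start, 4.5 N at 0.8 rad, 40 mm up from the hinge) that shuts it. Over the full compartment it stops after about 0.05 rad.
- flap_r: The same flap in the -y port, hinge middle at bin frame (49, -46, 85).
- mat: Black rubber mat fixed on the bench, 170 (its x) x 130 (its y) x 3 thick; origin: centre of its underside. The cup starts on it.
- tape: Bystander: blue tape roll lying flat, 96 dia, 25 high.
- jaw_model: Bystander: plaster jaw model, 62 x 70 x 27 high, origin at the underside.
- pliers: Bystander: pliers lying flat, 160 long, 16 high.
- dish: Bystander: small glass dish, 72 dia, 28 high.
- brush: Bystander: brush lying flat, 160 long.
- jar: Bystander: white jar, 56 dia, 60 high.

How it is judged:
By the outcome, as a careful person would: the job done as asked, in the order asked, and still so for the second after the job is handed in, with the robot touching nothing.
It also fails if it takes over 69 s, if anything falls off the work surface, if the arm or the gripper's body presses on something with over 40 N, if the wrist force passes 120 N, or if a joint passes its speed limit or range.

### The arm

A 6-joint arm with a two-finger parallel gripper is mounted at the origin on the work surface. World frame = base frame: x ahead of the robot, y to its left, z up, the work surface at z = 0. Lengths are in m, angles in degrees, forces in N, time in s.
With the tool pointing down it reaches from about 0.325 to 0.85 m from the base axis. Payload 15.5 kg.
Tool frame: the origin (TCP) lies at the very end of the fingers, on their centre line; the grasp point (between the pads) lies arm.grip_depth behind it (arm.grip_depth is the distance from the TCP to the grasp point, in m); z points along the fingers, y is the line along which they close (so a half turn about z gives the same grasp; the last joint's range is limited). The gripper opens to 91 mm and grips with 3 to 60 N. Pads are 32 mm wide; open, the fingers measure 118 mm over their backs; the gripper's body (76 mm by 178 mm) begins 60 mm behind the grasp point.
Start: joints at [-69.815, 28.281, 77.091, -0, 74.628, -5.472], TCP at [0.271, -0.563, 0.214] pointing down, gripper open.
Joint ranges: [-166.48, 166.48], [-47.26, 123.95], [12.59, 153.08], [-70.14, 250.14], [6.76, 159.57], [-176.63, 176.63]. Speed limits (degrees/s): [108.29, 108.29, 147.25, 172.46, 172.46, 172.46].

### API

Orientations are given as a 3x3 rotation matrix whose columns are the frame's x, y, z axes.
In Python, from rig import arm gives the robot as it stands. Calls block until the motion is done:
- arm.move_to(position, orientation): joint-space move of the TCP to a pose.
- arm.move_l(position, orientation=None, feed=0.15): straight line of the TCP; orientation=None keeps the orientation; feed is the mean speed in m/s.
- arm.move_joints(angles): joint-space move.
- arm.grip(opening): finger opening in m; the grip force is fixed at half the most; returns when the fingers have stopped.
- arm.sleep(seconds).
- arm.solve_ik(position, orientation): joint angles nearest the present ones, or None.
- arm.snapshot(name): name is "scene" or "top"; returns the picture (480x640x3 uint8, red, green, blue); there is no depth.
- arm.get_calibration(name): a dict with "intrinsics" (3x3 intrinsics, pixels), "cam_to_world" (4x4, takes a point from camera to world coordinates). Camera axes: x right, y down, z forward; pixel columns grow to the right and rows downward; lengths in m; the calibration is good to about 2 mm. A picture is of the moment at which its call begins. get_calibration takes no time and is no camera call.
A pose or a line that the arm cannot do raises arm.Unreachable and nothing moves.
- arm.sign_off(): hands the job in; it is judged then, once.
Readings, each from a call of its own:
- arm.current_t(): time.
- arm.current_joint_positions(): joint angles.
- arm.current_dq(): joint speeds.
- arm.current_tau(): joint torques, N m.
- arm.current_ee_pos(): TCP position.
- arm.current_tool_rot(): TCP orientation.
- arm.current_force(): force on the tool from outside, world axes, zero at the start.
- arm.current_torque(): the same for the moment, N m.
- arm.current_width(): finger opening in m.
- arm.current_grasp_force(): force on a finger pad.
Only numpy, scipy, OpenCV 4.12 (cv2) and the standard library are available. Lean on these libraries where they do the work, as an engineer would, in place of code of your own. Each camera call takes 0.05 s, during which the arm holds its last target. There are 200 camera calls.

## Working session

There is one attempt and no reset: what is moved stays moved. The work goes in short steps, each a Python script; the robot and the scene stay as the last script left them, time stands still between calls to the robot, and variables do not carry over. Pictures are saved under pics/ and viewed, at most 10 in all, crops included, and the job is handed in when it is done.

```bash
mkdir -p pics
python3 - <<'E'
from rig import arm
import cv2
for n in ("scene","top"):
    im=arm.snapshot(n); cv2.imwrite(f"pics/{n}0.png",im[:,:,::-1])
    c=arm.get_calibration(n); print(c["intrinsics"],c["cam_to_world"])
print(arm.grip_depth,arm.current_tool_rot(),arm.current_t())
E
```

```text
[[522.71944991   0.         320.72486334]
 [  0.         522.71944991 237.48544913]
 [  0.           0.           1.        ]] [[-0.30325648  0.77874123 -0.54917903  1.15450976]
 [ 0.95284047  0.24090067 -0.18455869  0.13083468]
 [-0.01142586 -0.57924862 -0.81507085  0.90042439]
 [ 0.          0.          0.          1.        ]]
[[453.64666324   0.         321.58282988]
 [  0.         453.64666324 238.66770492]
 [  0.           0.           1.        ]] [[ 0.0066792  -0.99057467  0.13681084  0.45089543]
 [-0.99993358 -0.00790115 -0.00839057 -0.06230599]
 [ 0.00939245 -0.13674571 -0.99056166  1.01698531]
 [ 0.          0.          0.          1.        ]]
0.0188 [[ 9.01413982e-01  4.32958091e-01 -3.52607103e-04]
 [ 4.32958215e-01 -9.01413399e-01  1.03361088e-03]
 [ 1.29665424e-04 -1.08437544e-03 -9.99999404e-01]] 0.1
```

View pics/scene0.png

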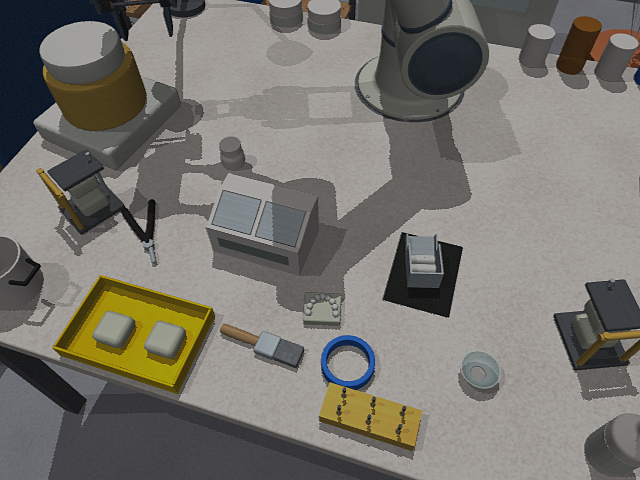

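View pics/top0.png

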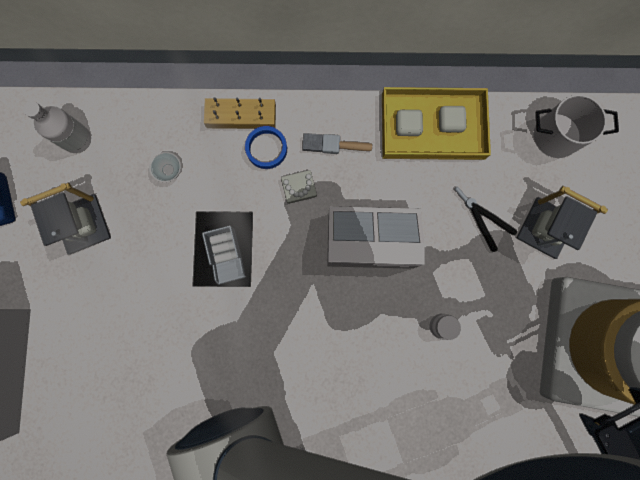

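The scene view shows the bin at about (263,225), the cup on its mat at (424,265), and the jaw model at (322,310). In the top view the bin is at (376,237) and the cup at (224,254). I'll enlarge both.

Run:
```python
import cv2,numpy as np
t=cv2.imread("pics/top0.png");s=cv2.imread("pics/scene0.png")
def crop(im,x,y,w,h,k): return cv2.resize(im[y:y+h,x:x+w],None,fx=k,fy=k,interpolation=cv2.INTER_CUBIC)
a=crop(t,185,195,100,100,4); b=crop(t,320,195,100+20,100,4)
cv2.imwrite("pics/c1.png",crop(t,185,200,80,95,6))
cv2.imwrite("pics/c2.png",crop(t,320,195,115,85,6))
```

```text
(no output)
```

View pics/c1.png

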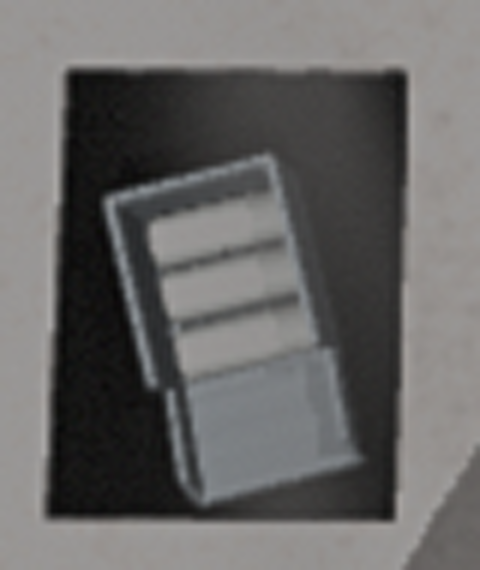

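View pics/c2.png

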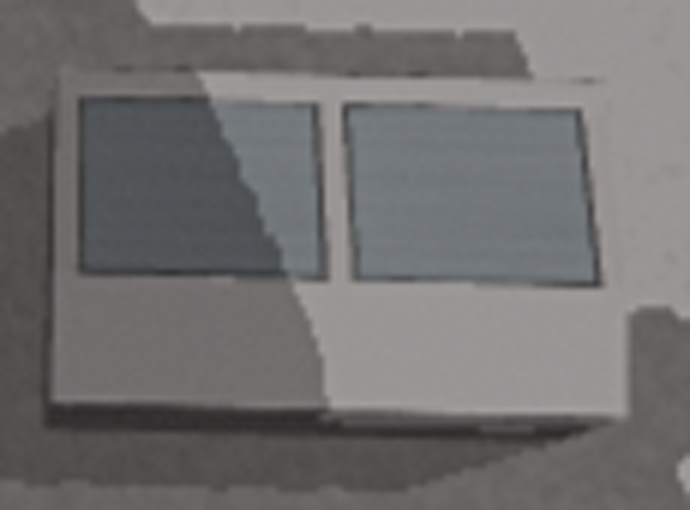

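```bash
cat > h.py <<'E'
import numpy as np
from scipy.optimize import least_squares
from scipy.spatial.transform import Rotation as Ro
from rig import arm
C={n:arm.get_calibration(n) for n in("scene","top")}
def proj(n,P):
    K=np.array(C[n]["intrinsics"]);T=np.linalg.inv(np.array(C[n]["cam_to_world"]))
    q=(np.atleast_2d(P)@T[:3,:3].T+T[:3,3])@K.T
    return q[:,:2]/q[:,2:]
def body(p,P):
    return np.array(P)/1000@Ro.from_euler("z",p[2]).as_matrix().T+[p[0],p[1],p[3] if len(p)>3 else 0]
def fit(n,P,px,x0,z=0):
    f=lambda p:(proj(n,body([*p,z],P))-px).ravel()
    r=least_squares(f,x0);return r.x,np.abs(r.fun).max(),r.fun.reshape(-1,2)
E
python3 - <<'E'
from h import *
cc=lambda L,o:(np.array(L,float)+.5)/6-.5+o
cup=[(35,31,52),(35,-31,52),(-35,31,52),(-35,-31,52)]
p,e,r=fit("top",cup,cc([(104,197),(272,154),(150,388),(318,345)],[185,200]),[.45,.15,.2],.003);print("cup",p,np.degrees(p[2]),r.round(1).tolist())
print("rim in crop",(proj("top",body([*p,.003],[(-77,31,15),(-77,-31,15),(-77,31,39),(-77,-31,39)]))-[185,200])*6)
s=-16
b=[(49,88,85),(49,4,85),(s,4,115),(s,88,115),(49,-4,85),(49,-88,85),(s,-88,115),(s,-4,115),(-60,96,115),(-60,-96,115),(60,96,85),(60,-96,85)]
bp=cc([(80,98),(318,103),(327,279),(80,272),(344,104),(581,110),(600,286),(356,279),(53,403),(628,416),(60,68),(608,80)],[320,195])
q,e,r=fit("top",b,bp,[.47,-.18,0]);print("bin",q,np.degrees(q[2]),r.round(1).tolist())
print("scene cup",proj("scene",body([*p,.003],cup)).round(1).tolist())
print("scene bin",proj("scene",body(q,b)).round(1).tolist())
E
python3 - <<'E'
import cv2
s=cv2.imread("pics/scene0.png")
cv2.imwrite("pics/c3.png",cv2.resize(s[170:280,200:460],None,fx=3,fy=3,interpolation=cv2.INTER_CUBIC))
E
```

```text
cup [0.56910444 0.14659648 0.26642445] 15.264996329954204 [[-0.0, 0.2], [0.2, 0.1], [-0.4, -0.0], [0.2, -0.3]]
rim in crop [[195.20912256 504.72038393]
 [360.77486303 461.04568035]
 [180.52362473 502.19204144]
 [350.18192654 457.45578128]]
bin [ 0.58775028 -0.18049206 -0.01659375] -0.9507520656783175 [[-0.1, 0.1], [0.3, 0.3], [0.4, -0.2], [-0.2, -0.0], [-0.2, 0.2], [0.4, 0.2], [0.6, -0.2], [-0.4, -0.1], [-0.2, -0.1], [0.1, 0.0], [-0.5, -0.2], [-0.3, 0.1]]
scene cup [[443.5, 273.0], [410.5, 272.0], [440.2, 242.6], [408.5, 241.7]]
scene bin [[295.5, 246.1], [254.6, 234.9], [265.8, 200.1], [306.5, 210.6], [250.7, 233.8], [211.2, 223.0], [222.7, 188.9], [262.0, 199.1], [317.8, 194.8], [228.2, 172.3], [297.5, 251.8], [205.0, 226.2]]
```

View pics/c3.png

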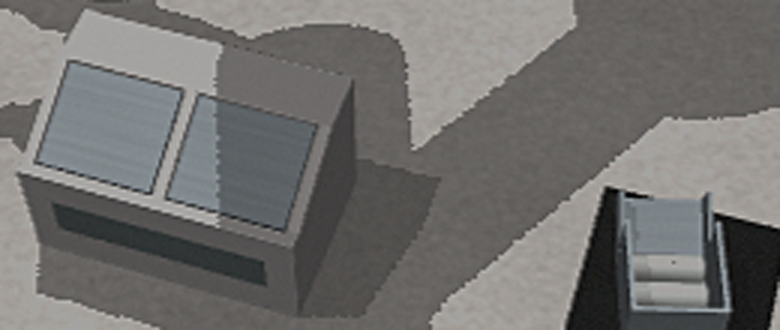

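The crop agrees with the fit: the sill corner is at (294,247) and the cup's back corners at (443,273) and (410,274), all within about 1.5 px (2 mm). Next I check reach, then grasp.

```bash
cat >> h.py <<'E'
CUP=[.5691,.1466,.2664]; BIN=[.588,-.1805,-.0166]
D=np.diag([1,-1,-1.])
def onmat(h=0):   # tool pose holding the cup h above the mat
    return np.array([CUP[0],CUP[1],.0222+h]),Ro.from_euler("z",CUP[2]).as_matrix()@D
def rim(x,y,z,t): # rim at bin-frame mm, spout tilted down t deg
    R=Ro.from_euler("z",BIN[2]).as_matrix()@Ro.from_euler("y",-t,degrees=True).as_matrix()
    return body(BIN,[(x,y,z)])[0]+R@np.array([.077,0,.0042]),R@D
E
python3 - <<'E'
from h import *
for y in(46,-46):
    for a in [(10,y,145,5),(10,y,103,10),(8,y,70,45),(8,y,66,55)]:
        q=arm.solve_ik(*rim(*a));print(a,None if q is None else np.round(q))
p,R=onmat(.12); arm.move_to(p,R)
arm.move_l(onmat()[0],R,.1)
arm.grip(.055); print(arm.current_width(),arm.current_grasp_force(),arm.current_force())
arm.move_l(onmat(.03)[0],R,.08); arm.sleep(.3)
print(arm.current_width(),arm.current_force(),arm.current_torque(),arm.current_t())
import cv2
ims=[cv2.resize(arm.snapshot("scene")[170:330,340:500,::-1],None,fx=3,fy=3)]
cv2.imwrite("pics/g1.png",ims[0])
E
```

```text
(10, 46, 145, 5) [-17.  34.  76.   2.  65.  73.]
(10, 46, 103, 10) [-18.  34.  83.   4.  53.  71.]
(8, 46, 70, 45) [-26.  32. 116. 119.  20. -49.]
(8, 46, 66, 55) [-30.  37. 125. 142.  39. -76.]
(10, -46, 145, 5) [-24.  36.  72.   2.  67.  66.]
(10, -46, 103, 10) [-26.  36.  79.   5.  56.  63.]
(8, -46, 70, 45) [-37.  33. 112.  97.  25. -35.]
(8, -46, 66, 55) [-41.  37. 119. 123.  39. -65.]
0.06190767878954142 29.997816681861877 [-0.80318786 -0.42013236  3.28311076]
0.06191732183557755 [-0.51824981 -0.41013548 -3.043408  ] [ 0.02492259  0.00092141 -0.00483355] 5.5583
```

View pics/g1.png

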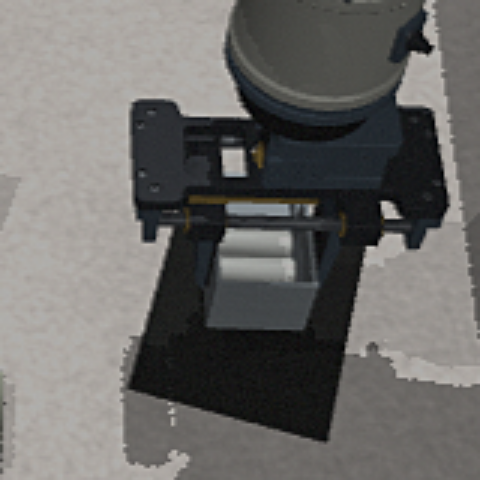

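The cup is gripped with width 61.9 mm and about 30 N, and it has lifted off the mat with plungers still inside (gripper spans (140–440, 100–240)). Before moving I check how smoothly the wrist follows the tilt path, then feel the flaps.

```bash
cat >> h.py <<'E'
TT=[10,15,20,25,30,35,40,45,50,55]
def zrim(t):  # keep the underside 3.5 mm above the sill edge
    return max(66,min(103,88.5-(42*np.sin(np.radians(t))-15*np.cos(np.radians(t)))))
E
python3 - <<'E'
from h import *
for y in(46,-46):
    for t in range(10,57,3):
        q=arm.solve_ik(*rim(8,y,zrim(t),t));print(y,t,round(zrim(t),1),np.round(q,1))
p,R=onmat(.19); arm.move_l(p,R,.2)
p,R=rim(20,46,150,8); arm.move_l(p,R,.2)
p,R=rim(8,46,112,10); arm.move_l(p,R,.1)
arm.sleep(.4); f0=np.array(arm.current_force()); print(f0,arm.current_t())
for z in np.arange(110,92,-1.):
    arm.move_l(*rim(8,46,z,10),.03); arm.sleep(.1)
    f=np.array(arm.current_force())-f0; print(z,f.round(2))
    if np.linalg.norm(f)>6: break
print(arm.current_t())
E
```

```text
46 10 96.0 [-17.9  34.7  83.6   3.7  52.2  71. ]
46 13 93.7 [-18.5  33.6  86.5   5.3  47.6  69.4]
46 16 91.3 [-19.   32.6  89.4   7.2  43.   67.3]
46 19 89.0 [-19.6  31.7  92.3   9.7  38.3  64.7]
46 22 86.7 [-20.2  31.   95.2  12.9  33.6  61.2]
46 25 84.3 [-20.9  30.3  98.1  17.3  29.   56.5]
46 28 82.0 [-21.6  29.9 100.9  23.5  24.5  50. ]
46 31 79.7 [-22.4  29.7 103.8  32.7  20.4  40.4]
46 34 77.4 [-23.2  29.6 106.6  46.6  16.9  26. ]
46 37 75.2 [-24.   29.8 109.3  66.3  14.9   5.7]
46 40 73.0 [-24.9  30.2 112.1  89.3  15.1 -18. ]
46 43 70.8 [-25.8  31.  114.8 109.2  17.6 -38.7]
46 46 68.7 [-26.7  32.  117.4 123.1  21.9 -53.6]
46 49 66.6 [-27.7  33.3 119.9 132.1  27.2 -63.8]
46 52 66 [-28.7  34.8 122.4 137.8  33.1 -70.7]
46 55 66 [-29.7  36.6 124.7 141.5  39.3 -75.9]
-46 10 96.0 [-25.7  36.5  79.8   5.1  54.8  62.6]
-46 13 93.7 [-26.4  35.3  82.7   7.2  50.4  60.5]
-46 16 91.3 [-27.2  34.3  85.5   9.7  46.1  57.9]
-46 19 89.0 [-28.   33.5  88.4  12.8  41.8  54.6]
-46 22 86.7 [-28.9  32.7  91.2  16.7  37.6  50.5]
-46 25 84.3 [-29.8  32.1  94.   21.6  33.6  45.2]
-46 28 82.0 [-30.7  31.7  96.8  28.   29.8  38.5]
-46 31 79.7 [-31.7  31.4  99.5  36.3  26.4  29.6]
-46 34 77.4 [-32.7  31.3 102.2  47.   23.7  18.3]
-46 37 75.2 [-33.8  31.4 104.8  60.2  22.1   4.5]
-46 40 73.0 [-34.9  31.8 107.4  74.8  21.8 -11. ]
-46 43 70.8 [-36.1  32.4 109.9  89.1  23.1 -26.3]
-46 46 68.7 [-37.3  33.2 112.3 101.4  25.7 -39.6]
-46 49 66.6 [-38.5  34.4 114.7 111.   29.5 -50.5]
-46 52 66 [-39.7  35.6 116.9 117.9  33.9 -58.8]
-46 55 66 [-41.   37.  119.  122.9  38.8 -65.4]
[ 0.93297262  0.30336583 -3.99246086] 9.175
110.0 [-2.65  0.55  0.08]
109.0 [-0.68  0.1   0.46]
108.0 [-1.23 -0.97  0.31]
107.0 [-0.98 -0.15  0.33]
106.0 [-1.26 -0.62  1.21]
105.0 [-0.37  0.12  0.41]
104.0 [-1.28 -0.48  0.58]
103.0 [-0.62 -0.12  1.37]
102.0 [-0.32 -0.56  0.99]
101.0 [0.15 0.02 5.24]
100.0 [2.57 0.34 9.37]
13.025
```

Left flap: contact at about 103, then force climbs to 9 N within 2 mm, so it is the blocked one. Trying the right.

Run:
```python
from h import *
arm.move_l(*rim(8,46,125,10),.08)
arm.move_l(*rim(8,-46,125,10),.12)
arm.move_l(*rim(8,-46,107,10),.08)
arm.sleep(.4); f0=np.array(arm.current_force()); print(f0)
for z in np.arange(105,94,-1.):
    arm.move_l(*rim(8,-46,z,10),.03); arm.sleep(.1)
    f=np.array(arm.current_force())-f0; print(z,f.round(2))
    if np.linalg.norm(f)>8: break
print(arm.current_t(),arm.current_width())
import cv2
cv2.imwrite("pics/r1.png",cv2.resize(arm.snapshot("scene")[120:290,170:370,::-1],None,fx=3,fy=3))
```

```text
[-0.25793368 -0.05651442 -4.25483123]
105.0 [0.67 0.61 0.21]
104.0 [1.17 0.4  1.19]
103.0 [ 0.67 -0.52  1.04]
102.0 [0.68 0.06 1.31]
101.0 [ 0.13 -1.09  1.86]
100.0 [ 0.98 -0.14  1.97]
99.0 [ 0.63 -0.55  1.41]
98.0 [-0.08  0.28  2.45]
97.0 [ 0.47 -0.    1.89]
96.0 [-0.56 -0.12  1.97]
95.0 [ 0.02 -0.45  1.81]
19.0333 0.06176464310826127
```

View pics/r1.png

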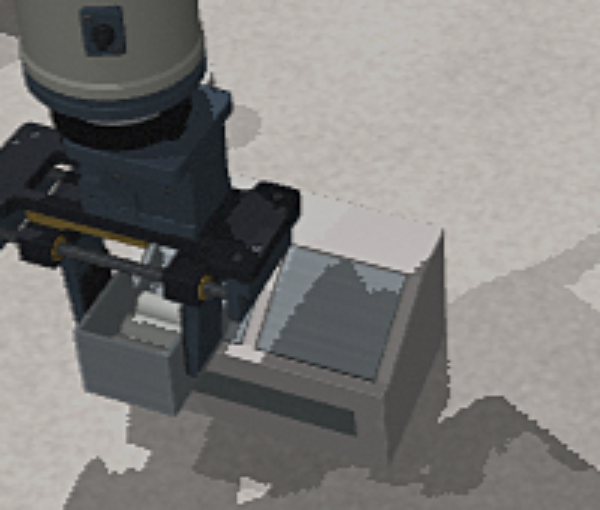

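The right flap yields at a steady 2 N or so, and the picture shows the plungers still in the cup at (150,310). Tipping now.

Run:
```python
from h import *
import cv2
f0=np.array([-.26,-.06,-4.25])
for t in range(13,56,3):
    arm.move_l(*rim(8,-46,zrim(t),t),.014 if t<50 else .03)
    f=np.array(arm.current_force())-f0; print(t,f.round(1),np.round(arm.current_t(),1))
    if np.linalg.norm(f)>15: print("STOP");break
arm.sleep(1.); print(arm.current_force(),arm.current_t())
cv2.imwrite("pics/t1.png",cv2.resize(arm.snapshot("scene")[120:290,170:370,::-1],None,fx=3,fy=3))
```

```text
13 [-1.1 -0.3  1.2] 19.4
16 [-1.3  0.8  1.9] 19.7
19 [-0.5 -0.6  2.7] 20.0
22 [-1.   0.4  3.1] 20.3
25 [-0.5  1.4  3.8] 20.6
28 [-1.7 -0.3  2.7] 20.9
31 [-2.8  0.7  4.6] 21.3
34 [-2.   0.1  4.9] 21.6
37 [-2.7  0.1  5.1] 22.0
40 [-2.1  0.3  4.1] 22.3
43 [-2.2  0.9  4.5] 22.7
46 [-1.7  1.1  4.4] 23.1
49 [-1.9  0.8  5.6] 23.4
52 [-2.4  1.8  4.8] 23.7
55 [-2.4  1.9  5.2] 24.0
[-1.65766827  3.30858971  0.83906205] 25.0083
```

View pics/t1.png

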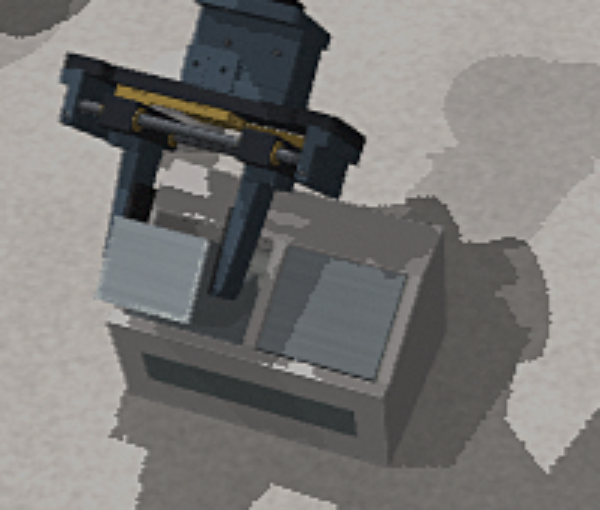

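Cup tipped at 55° with its spout in the right port, and the rim pressing the flap open. I'll come out along the same path and weigh the cup against the earlier −4.25 N.

Run:
```python
from h import *
import cv2
for t in range(52,9,-3):
    arm.move_l(*rim(8,-46,zrim(t),t),.014 if t<50 else .03)
arm.move_l(*rim(8,-46,107,10),.08); arm.sleep(.4)
print(np.mean([(arm.sleep(.05),arm.current_force())[1] for _ in range(10)],0),arm.current_t(),arm.current_width())
arm.move_l(*rim(20,-46,160,5),.15)
arm.move_l(onmat(.19)[0],onmat()[1],.25)
arm.sleep(.2)
a=arm.snapshot("top")[195:285,180:440,::-1]; b=arm.snapshot("scene")[150:320,200:480,::-1]
a=cv2.resize(a,(780,270));b=cv2.resize(b,(543,330),interpolation=cv2.INTER_AREA)
b=np.pad(b,((0,0),(0,237),(0,0)));cv2.imwrite("pics/e1.png",np.vstack([a,b]));print(arm.current_t())
```

```text
[-0.1166838  -0.02475847 -2.32870384] 31.25 0.06191038360098994
33.75
```

View pics/e1.png

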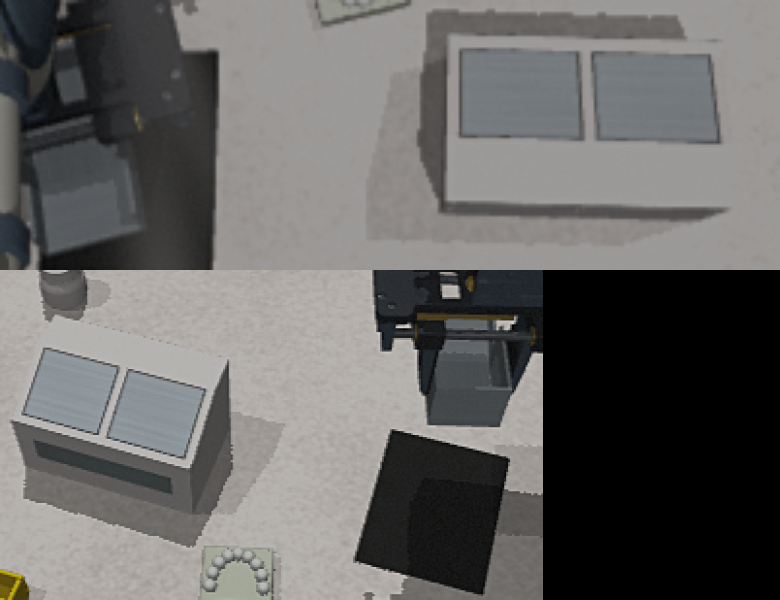

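The cup is empty and weighs about 1.9 N less (three plungers are 1.3 N). Both flaps are flush, and no plungers are lying about. Setting it back on the mat.

Run:
```python
from h import *
import cv2
R=onmat()[1]
arm.move_l(onmat(.006)[0],R,.12); arm.sleep(.3); f0=np.array(arm.current_force())
for h in (.004,.003,.002,.001,0,-.001,-.002):
    arm.move_l(onmat(h)[0],R,.02); arm.sleep(.1)
    f=arm.current_force()[2]-f0[2]; print(h,round(f,1))
    if f>3: break
arm.grip(.088); arm.sleep(.2); print(arm.current_width())
p=np.array(arm.current_ee_pos()); arm.move_l(p+[0,0,.15],R,.12)
arm.move_l(p+[-.15,0,.2],R,.2); arm.sleep(.5)
a=arm.snapshot("top")[195:295,180:440,::-1]; b=arm.snapshot("scene")[150:390,200:520,::-1]
a=cv2.resize(a,(780,300));b=np.pad(cv2.resize(b,(400,300)),((0,0),(0,380),(0,0)))
cv2.imwrite("pics/f1.png",np.vstack([a,b]));print(arm.current_t())
```

```text
0.004 0.1
0.003 1.0
0.002 -0.1
0.001 -0.5
0 8.2
0.08801196586121365
41.2083
```

View pics/f1.png

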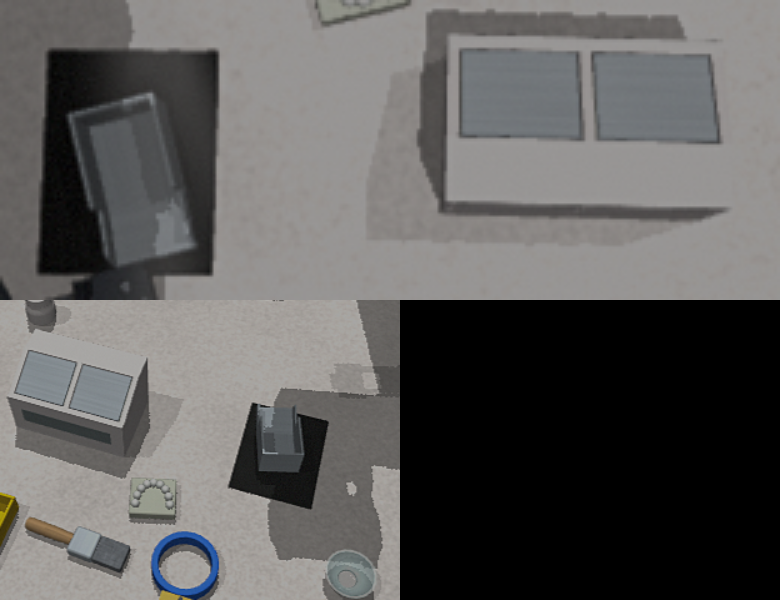

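The empty cup stands upright on its mat (cup at (130,180) in the top crop). Both flaps are shut and the bystanders in view haven't moved. Handing in.

```bash
python3 -c "
from rig import arm
print(arm.sign_off())"
```

```text
the job is handed in; nothing more can be done
None
```

I tipped all three plungers through the right (−y) flap (the left one was blocked), stood the empty cup back upright on its mat with both flaps shut, and handed the job in at about 41 s; sign-off gave no verdict.

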